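# Put the sprinkle shakers back on their own saucers

### The job

Put each of the four round sprinkle shakers on the saucer of its own size: the smallest shaker on the smallest saucer, the second smallest on the second smallest, and so on up to the largest, each standing upright and flat inside the rim; two of them have been left on saucers one size too large and have to make way. Keep the shakers upright, set them down gently instead of dropping them, and leave the two square tins where they stand.

Things in the scene. Friction and masses are not known exactly. Their poses are not given: they have to be found in the camera images.
- shaker_tiny: The smallest of four loose round stainless steel sprinkle shakers: an upright cylinder 36 mm in diameter and 62 mm tall in all; the side is straight up to 48 mm, the top 14 mm is a low dome with small dark holes, with a thin dark band just below it. Mass about 0.1 kg, give or take 40 percent. It starts on the counter. Origin: centre of the underside; z up.
- shaker_small: The second smallest of four loose round stainless steel sprinkle shakers: an upright cylinder 46 mm in diameter and 72 mm tall in all; the side is straight up to 58 mm, the top 14 mm is a low dome with small dark holes, with a thin dark band just below it. Mass about 0.15 kg, give or take 40 percent. It starts in the wrong saucer, saucer_medium. Origin: centre of the underside; z up.
- shaker_medium: The second largest of four loose round stainless steel sprinkle shakers: an upright cylinder 56 mm in diameter and 84 mm tall in all; the side is straight up to 70 mm, the top 14 mm is a low dome with small dark holes, with a thin dark band just below it. Mass about 0.21 kg, give or take 40 percent. It starts in the wrong saucer, saucer_large. Origin: centre of the underside; z up.
- shaker_large: The largest of four loose round stainless steel sprinkle shakers: an upright cylinder 66 mm in diameter and 96 mm tall in all; the side is straight up to 82 mm, the top 14 mm is a low dome with small dark holes, with a thin dark band just below it. Mass about 0.28 kg, give or take 40 percent. It starts on the counter. Origin: centre of the underside; z up.
- saucer_tiny: The smallest of four flat round white porcelain saucers, fixed to the counter: outer diameter 68 mm, flat inner floor 60 mm across, 4 mm above the counter, with an upright rim 4 mm thick whose top is 9 mm above the counter. It is the place of shaker_tiny. Origin: centre of the underside, on the counter (the inner floor is 4 mm higher); z up.
- saucer_small: The second smallest of four flat round white porcelain saucers, fixed to the counter: outer diameter 78 mm, flat inner floor 70 mm across, 4 mm above the counter, with an upright rim 4 mm thick whose top is 9 mm above the counter. It is the place of shaker_small. Origin: centre of the underside, on the counter (the inner floor is 4 mm higher); z up.
- saucer_medium: The second largest of four flat round white porcelain saucers, fixed to the counter: outer diameter 88 mm, flat inner floor 80 mm across, 4 mm above the counter, with an upright rim 4 mm thick whose top is 9 mm above the counter. It is the place of shaker_medium. Origin: centre of the underside, on the counter (the inner floor is 4 mm higher); z up.
- saucer_large: The largest of four flat round white porcelain saucers, fixed to the counter: outer diameter 98 mm, flat inner floor 90 mm across, 4 mm above the counter, with an upright rim 4 mm thick whose top is 9 mm above the counter. It is the place of shaker_large. Origin: centre of the underside, on the counter (the inner floor is 4 mm higher); z up.
- tin_tall: A loose square steel tin with a darker flat lid, 54 x 54 mm and 85 mm tall, about 0.4 kg, on the counter at any yaw. A bystander. Origin: centre of the underside; z up.
- tin_low: A loose square steel tin with a darker flat lid, 64 x 64 mm and 66 mm tall, about 0.4 kg, on the counter at any yaw. A bystander. Origin: centre of the underside; z up.
There are look-alikes about, which are no part of the job. Leave any black or turquoise look-alike of the saucer_small alone.

How it is judged:
At the end, for the whole second after the job is handed in: Each shaker on its own saucer: centres within 14 mm, underside 2 to 6.5 mm above the saucer's underside (on its floor, not the rim), within 0.06 rad of upright, slower than 0.01 m/s, released; both tins within 0.06 rad of upright and 20 mm of their starts (horizontal distance between shaker_tiny and saucer_tiny below 0.014 m and z of shaker_tiny in the frame of saucer_tiny between 0.002 and 0.0065 m and angle between each of shaker_tiny, shaker_small, shaker_medium, shaker_large, tin_tall, tin_low's own z axis and vertical below 0.06 rad and linear speed of each of shaker_tiny, shaker_small, shaker_medium, shaker_large below 0.01 m/s and contact force between each of shaker_tiny, shaker_small, shaker_medium, shaker_large and the fingers below 0.01 N and horizontal distance between shaker_small and saucer_small below 0.014 m and z of shaker_small in the frame of saucer_small between 0.002 and 0.0065 m and horizontal distance between shaker_medium and saucer_medium below 0.014 m and z of shaker_medium in the frame of saucer_medium between 0.002 and 0.0065 m and horizontal distance between shaker_large and saucer_large below 0.014 m and z of shaker_large in the frame of saucer_large between 0.002 and 0.0065 m and distance of each of tin_tall, tin_low from where it was at the start of the episode below 0.02 m); the robot touches nothing.
It fails at once if a shaker is tipped by more than about 35 degrees, so that it spills (angle between any of shaker_tiny, shaker_small, shaker_medium, shaker_large's own z axis and vertical above 0.6 rad).
It fails at once if a shaker is dropped: it falls freely faster than 0.7 m/s, from more than about 25 mm ((contact force between shaker_tiny and anything else below 0.01 N and linear speed of shaker_tiny above 0.7 m/s) or (contact force between shaker_small and anything else below 0.01 N and linear speed of shaker_small above 0.7 m/s) or (contact force between shaker_medium and anything else below 0.01 N and linear speed of shaker_medium above 0.7 m/s) or (contact force between shaker_large and anything else below 0.01 N and linear speed of shaker_large above 0.7 m/s)).
It fails at once if a square tin is moved by more than 20 mm (distance of any of tin_tall, tin_low from where it was at the start of the episode above 0.02 m).
It also fails if it takes over 99 s, if anything falls off the work surface, if the arm or the gripper's body presses on something with over 40 N, if the wrist force passes 120 N, or if a joint passes its speed limit or range.

### The arm

A 6-joint arm with a two-finger parallel gripper is mounted at the origin on the work surface. World frame = base frame: x ahead of the robot, y to its left, z up, the work surface at z = 0. Lengths are in m, angles in rad, forces in N, time in s.
With the tool pointing down it reaches from about 0.35 to 0.725 m from the base axis. Payload 6 kg.
Tool frame: the origin (TCP) lies midway between the tips of the shut fingers; the grasp point (between the pads) lies 19 mm behind it; z points along the fingers, y is the line along which they close (so a half turn about z gives the same grasp; the last joint's range is limited). The gripper opens to 85 mm and grips with 20 to 120 N. Pads are 22 mm wide; open, the fingers measure 114 mm over their backs; the gripper's body (76 mm by 85 mm) begins 54 mm behind the grasp point. The pads swing forward as they close: fully open they stand 13 mm farther back than shut.
Start: joints at [1.528, 0.04, 0.085, 0, -1.615, -0.334], TCP at [0.221, 0.558, 0.231] pointing down, gripper open.
Joint ranges: [-2.56, 2.56], [-1.29, 2.01], [-1.08, 1.49], [-3.29, 1.98], [-2.81, -0.18], [-2.99, 2.99]. Speed limits (rad/s): [2.57, 2.57, 3.01, 3.14, 3.14, 3.14].

### API

Orientations are given as a unit quaternion [x, y, z, w].
In Python, from plant import bot gives the robot as it stands. Calls block until the motion is done:
- bot.move_ptp(position, orientation): joint-space move of the TCP to a pose.
- bot.move_linear(position, frame=None, max_speed=0.15): straight line of the TCP; frame=None keeps the orientation; max_speed is the mean speed in m/s.
- bot.set_joints(angles): joint-space move.
- bot.move_gripper(opening, force=None): finger opening in m; force is the grip in N (None keeps the last); returns when the fingers have stopped.
- bot.pause(seconds).
- bot.ik(position, orientation): joint angles nearest the present ones, or None.
- bot.capture(name): name is "scene" or "top" or "wrist"; returns a dict with "img" (420x560x3 uint8, red, green, blue), "range_z" (420x560 float32, m along the optical axis (not along the pixel's ray), 0 where there is no reading), "intrinsics" (3x3 intrinsics, pixels), "pose" (4x4, takes a point from camera to world coordinates); the wrist camera has in their place "hand_eye" (4x4, takes a point from camera to tool coordinates, whose origin is the TCP and whose axes are the flange's). Camera axes: x right, y down, z forward; pixel columns grow to the right and rows downward; lengths in m; the calibration is good to about 2 mm. A picture is of the moment at which its call begins: read the wrist's pose just before it.
A pose or a line that the arm cannot do raises bot.PlanningError and nothing moves.
- bot.sign_off(): hands the job in; it is judged then, once.
Readings, each from a call of its own:
- bot.get_time(): time.
- bot.get_q(): joint angles.
- bot.get_qvel(): joint speeds.
- bot.get_effort(): joint torques, N m.
- bot.get_tool_pos(): TCP position.
- bot.get_tcp_rot(): TCP orientation.
- bot.get_ft_force(): force on the tool from outside, world axes, zero at the start.
- bot.get_moment(): the same for the moment, N m.
- bot.get_width(): finger opening in m.
- bot.get_finger_force(): force on a finger pad.
Only numpy, scipy, OpenCV 4.12 (cv2) and the standard library are available. Lean on these libraries where they do the work, as an engineer would, in place of code of your own. Each camera call takes 0.05 s, during which the arm holds its last target. There are 200 camera calls.

## Working session

There is one attempt and no reset: what is moved stays moved. The work goes in short steps, each a Python script; the robot and the scene stay as the last script left them, time stands still between calls to the robot, and variables do not carry over. Pictures are saved under pics/ and viewed, at most 14 in all, crops included, and the job is handed in when it is done.

```bash
ls; mkdir -p pics
python3 - <<'E'
from plant import bot
import cv2,numpy as np
for n in("top","scene"):
    c=bot.capture(n); np.savez(f"pics/{n}0.npz",**c)
    cv2.imwrite(f"pics/{n}0.png",c["img"][:,:,::-1])
    print(n,c["intrinsics"].round(1).tolist(),c["pose"].round(3).tolist(),(c["range_z"]>0).mean())
print(bot.get_time(),bot.get_tool_pos(),bot.get_tcp_rot(),bot.get_width())
E
```

```text
pics
top [[441.3, 0.0, 279.8], [0.0, 441.3, 207.3], [0.0, 0.0, 1.0]] [[-0.068, -0.975, 0.212, 0.286], [-0.998, 0.067, -0.012, 0.02], [-0.002, -0.213, -0.977, 0.968], [0.0, 0.0, 0.0, 1.0]] 0.9962244897959184
scene [[474.0, 0.0, 284.9], [0.0, 474.0, 218.3], [0.0, 0.0, 1.0]] [[0.816, 0.355, -0.457, 0.993], [0.579, -0.513, 0.634, -0.693], [-0.009, -0.782, -0.623, 0.752], [0.0, 0.0, 0.0, 1.0]] 0.9960671768707483
0.1 [0.22058869 0.55766092 0.23037145] [ 9.82307595e-01 -1.87272850e-01 -8.24432975e-05  8.12824736e-04] 0.08528890137925037
```

View pics/top0.png

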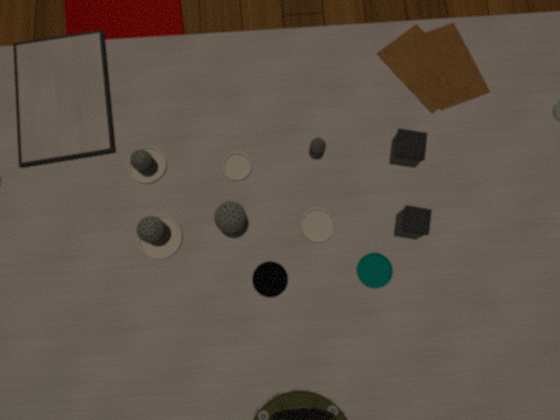

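View pics/scene0.png

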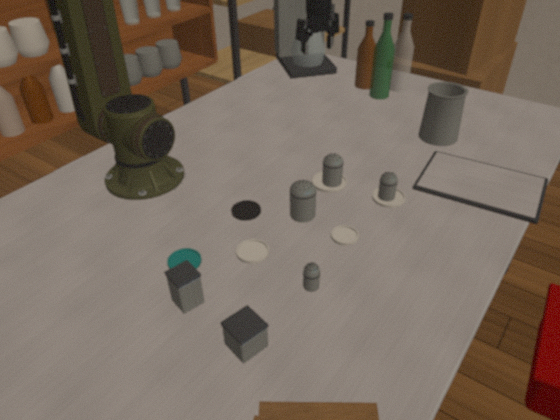

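The top view shows:
- Saucers at (148,165) with a shaker on it, (160,237) with a shaker on it, (238,167) and (317,226).
- Free shakers at (231,219), large, and (317,148), tiny.
- Square tins at (410,148) and (413,222).
- Black and turquoise dishes at (270,279) and (375,270).

The scene view agrees. Candidates for saucer_small are white (317,226), black (270,279) and turquoise (375,270); the white one is right. Next I measure them in both views.

```bash
cat > vis.py <<'E'
import numpy as np,cv2
def load(f): return dict(np.load(f))
def cloud(c,pose=None):
    K=c["intrinsics"];z=c["range_z"];T=c["pose"] if pose is None else pose
    v,u=np.mgrid[:z.shape[0],:z.shape[1]]
    P=np.stack([(u-K[0,2])*z/K[0,0],(v-K[1,2])*z/K[1,1],z],-1)
    W=P@T[:3,:3].T+T[:3,3]; W[z==0]=np.nan; return W
def rays(c,uv,h,pose=None):
    K=c["intrinsics"];T=c["pose"] if pose is None else pose
    uv=np.atleast_2d(uv).astype(float)
    d=np.c_[(uv[:,0]-K[0,2])/K[0,0],(uv[:,1]-K[1,2])/K[1,1],np.ones(len(uv))]@T[:3,:3].T
    return T[:3,3]+d*((h-T[2,3])/d[:,2])[:,None]
def white(c):
    g=c["img"].astype(int); return g
E
python3 - <<'E'
from vis import *
for n in("top","scene"):
    c=load(f"pics/{n}0.npz");W=cloud(c);im=c["img"].astype(int)
    ok=(W[...,0]>.3)&(W[...,0]<.78)&(abs(W[...,1])<.5)
    print(n,"counter z",np.nanmedian(W[ok][:,2]), "counter rgb",np.median(im[ok],0))
    m=(ok&(W[...,2]>.02)).astype(np.uint8)
    k,L,S,C=cv2.connectedComponentsWithStats(m)
    for i in range(1,k):
        if S[i,4]<40: continue
        p=W[L==i];h=np.nanpercentile(p[:,2],98);t=p[p[:,2]>h-.012]
        (cx,cy),r=cv2.minEnclosingCircle(p[:,:2].astype(np.float32))
        print(" obj px",C[i].round(),S[i,4],"h",h.round(4),"top mean",t.mean(0).round(4),"enc",round(cx,4),round(cy,4),round(r,4))
    for (a,b) in ([(232,167),(317,226),(160,252),(155,175)] if n=="top" else [(344,235),(252,251)]):
        print("saucer rgb",a,b,c["img"][b,a],W[b,a].round(4))
E
```

```text
top counter z -0.0005307509143527289 counter rgb [103.  94.  84.]
 obj px [409. 147.] 1094 h 0.0679 top mean [ 0.6021 -0.2824  0.0647] enc 0.6022 -0.2822 0.0434
 obj px [317. 147.] 261 h 0.0622 top mean [ 0.6185 -0.083   0.0572] enc 0.6195 -0.0831 0.0181
 obj px [143. 162.] 489 h 0.076 top mean [0.6075 0.3002 0.0713] enc 0.609 0.3013 0.0234
 obj px [231. 219.] 940 h 0.0967 top mean [0.4656 0.1125 0.0914] enc 0.4666 0.1133 0.0333
 obj px [413. 222.] 962 h 0.0869 top mean [ 0.4335 -0.2665  0.0839] enc 0.4346 -0.2669 0.0375
 obj px [152. 231.] 756 h 0.0884 top mean [0.4529 0.2777 0.0833] enc 0.4545 0.2792 0.0289
saucer rgb 232 167 [119 107  94] [0.5975 0.1104 0.0033]
saucer rgb 317 226 [116 105  91] [ 0.4484 -0.0716  0.0018]
saucer rgb 160 252 [116 107  90] [0.4142 0.2768 0.0023]
saucer rgb 155 175 [114 103  89] [0.5909 0.2864 0.0023]
scene counter z -4.27815023351652e-05 counter rgb [140. 130. 122.]
 obj px [332. 168.] 538 h 0.0877 top mean [0.4595 0.2689 0.0827] enc 0.4576 0.2722 0.0281
 obj px [387. 184.] 391 h 0.0761 top mean [0.6142 0.2915 0.0713] enc 0.6118 0.295 0.0238
 obj px [302. 198.] 865 h 0.0962 top mean [0.4728 0.1027 0.0912] enc 0.4707 0.1057 0.0335
 obj px [184. 283.] 1229 h 0.0865 top mean [ 0.4383 -0.273   0.0838] enc 0.4356 -0.2711 0.0372
 obj px [311. 274.] 331 h 0.062 top mean [ 0.6246 -0.0912  0.0573] enc 0.6228 -0.0893 0.0185
 obj px [244. 331.] 1607 h 0.0679 top mean [ 0.607  -0.2892  0.0652] enc 0.6048 -0.2864 0.0446
saucer rgb 344 235 [157 149 133] [0.6    0.0966 0.0043]
saucer rgb 252 251 [161 150 135] [ 0.451  -0.0735  0.0022]
```

The heights match the sizes given: shakers 62 / 76 / 88 / 96 mm, with the small and medium ones sitting about 4 mm up on saucers. Next is one close wrist view over the left group to check the hand-eye frame and saucer segmentation.

```bash
cat >> vis.py <<'E'
from scipy.spatial.transform import Rotation as R
def wrist(bot,save=None):
    T=np.eye(4);T[:3,3]=bot.get_tool_pos();T[:3,:3]=R.from_quat(bot.get_tcp_rot()).as_matrix()
    c=bot.capture("wrist");c["pose"]=T@c["hand_eye"]
    if save: np.savez(f"pics/{save}.npz",**c);cv2.imwrite(f"pics/{save}.png",c["img"][:,:,::-1])
    return c
E
python3 - <<'E'
from vis import *
from plant import bot
Q=[1,0,0,0]
for z in(.40,.36,.32,.28):
    q=bot.ik([.53,.2,z],Q);print(z,q)
    if q is not None: break
bot.move_ptp([.53,.2,z],Q)
c=wrist(bot,"w1");W=cloud(c);print(c["intrinsics"].tolist(),c["hand_eye"].round(3).tolist(),bot.get_time())
print(W[210,280],np.nanmin(W.reshape(-1,3),0),np.nanmax(W.reshape(-1,3),0),np.nanmedian(W[...,2]))
E
```

```text
0.4 [ 0.71507795  0.03724606  0.39537354  0.         -1.92892381  0.85571837]
[[357.1466009924859, 0.0, 278.0584443418062], [0.0, 357.1466009924859, 208.36665655856802], [0.0, 0.0, 1.0]] [[0.0, -0.952, -0.307, 0.078], [1.0, 0.0, 0.001, -0.0], [-0.001, -0.307, 0.952, -0.143], [0.0, 0.0, 0.0, 1.0]] 1.975
[0.43011693 0.19744322 0.00052831] [-0.00500257 -0.31727811 -0.00326895] [0.72758906 0.71133025 0.48913474] 0.0012945010099785215
```

View pics/w1.png

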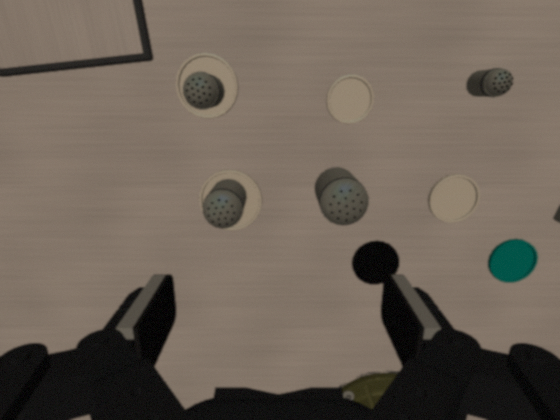

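The wrist view shows:
- shaker_small at (203,90) on its too-large saucer, and shaker_medium at (223,207) on the large saucer.
- shaker_large at (343,198) and shaker_tiny at (495,82).
- saucer_tiny at (350,100) and white saucer_small at (454,198).
- Black look-alike at (376,262) and turquoise at (513,260).

I now fit all of them in the wrist and top views.

```bash
cat >> vis.py <<'E'
def saucers(c,zm=.009):
    """bright round patches -> (centre, radius, pixel) by rays onto the rim plane"""
    W=cloud(c);g=cv2.GaussianBlur(c["img"],(3,3),0).astype(np.float32).mean(2)
    bg=cv2.medianBlur(cv2.resize(g,None,fx=.25,fy=.25).clip(0,255).astype(np.uint8),61)
    bg=cv2.resize(bg,(560,420)).astype(np.float32)
    ok=(W[...,0]>.33)&(W[...,0]<.72)&(abs(W[...,1])<.45)&(W[...,2]<.02)
    m=cv2.morphologyEx((ok&(g>1.075*bg)).astype(np.uint8),cv2.MORPH_OPEN,np.ones((3,3)))
    out=[]
    for k in cv2.findContours(m,cv2.RETR_EXTERNAL,cv2.CHAIN_APPROX_NONE)[0]:
        if cv2.contourArea(k)<250: continue
        p=rays(c,k[:,0],zm)[:,:2].astype(np.float32)
        (x,y),r=cv2.minEnclosingCircle(p)
        out.append((np.array([x,y]),r,k[:,0].mean(0)))
    return out
def shakers(c):
    """things standing up: enclosing circle of the points above 20 mm"""
    W=cloud(c);ok=(W[...,0]>.33)&(W[...,0]<.72)&(abs(W[...,1])<.45)&(W[...,2]>.02)&(W[...,2]<.12)
    k,L,S,C=cv2.connectedComponentsWithStats(ok.astype(np.uint8));out=[]
    for i in range(1,k):
        if S[i,4]<60: continue
        p=W[L==i];h=np.percentile(p[:,2],98);q=p[p[:,2]>h-.016]   # dome
        (x,y),r=cv2.minEnclosingCircle(q[:,:2].astype(np.float32))
        out.append((np.array([x,y]),r,C[i],h))
    return out
E
python3 - <<'E'
from vis import *
for n in("w1","top0","scene0"):
    c=load(f"pics/{n}.npz");print(n)
    for s in saucers(c): print("  saucer",s[0].round(4),"r",round(s[1],4),s[2].round())
    for s in shakers(c): print("  shaker",s[0].round(4),"r",round(s[1],4),s[2].round(),"h",round(s[3],4))
E
```

```text
w1
  saucer [ 0.4513 -0.0704] r 0.037 [452. 199.]
  saucer [0.4497 0.2697] r 0.0466 [242. 194.]
  saucer [0.597  0.0983] r 0.0303 [349. 100.]
  saucer [0.6147 0.2998] r 0.0423 [212.  87.]
  shaker [ 0.6216 -0.085 ] r 0.0178 [493.  82.] h 0.0636
  shaker [0.6107 0.2998] r 0.023 [203.  90.] h 0.0777
  shaker [0.4678 0.1113] r 0.0329 [342. 197.] h 0.0974
  shaker [0.455  0.2773] r 0.028 [224. 205.] h 0.0894
top0
  saucer [0.4434 0.2747] r 0.0448 [164. 242.]
  saucer [ 0.4477 -0.0722] r 0.0336 [317. 226.]
  saucer [0.594  0.0987] r 0.0292 [237. 167.]
  shaker [ 0.6022 -0.2822] r 0.0434 [409. 147.] h 0.0679
  shaker [ 0.6207 -0.0835] r 0.0176 [317. 147.] h 0.0622
  shaker [0.6094 0.3021] r 0.0227 [143. 162.] h 0.076
  shaker [0.467  0.1135] r 0.0328 [231. 219.] h 0.0967
  shaker [ 0.4346 -0.2669] r 0.0375 [413. 222.] h 0.0869
  shaker [0.4535 0.2789] r 0.0278 [152. 231.] h 0.0884
scene0
  saucer [ 0.4537 -0.074 ] r 0.0387 [252. 250.]
  saucer [0.602  0.0964] r 0.034 [344. 235.]
  shaker [0.4573 0.2734] r 0.0271 [332. 168.] h 0.0877
  shaker [0.611  0.2941] r 0.0232 [387. 184.] h 0.0761
  shaker [0.4696 0.1078] r 0.0324 [302. 198.] h 0.0962
  shaker [ 0.4356 -0.2711] r 0.0372 [184. 283.] h 0.0865
  shaker [ 0.6224 -0.0879] r 0.0182 [311. 274.] h 0.062
  shaker [ 0.6048 -0.2864] r 0.0446 [244. 331.] h 0.0679
```

All heights and radii match the descriptions, and the views agree to about 4 mm. First move: shaker_small goes to saucer_small, with close looks on the way.

```bash
cat > act.py <<'E'
from vis import *
from plant import bot
Q=[1,0,0,0]
def near(lst,xy): 
    s=min(lst,key=lambda s:np.hypot(*(s[0]-xy)),default=None)
    return s if s is not None and np.hypot(*(s[0]-xy))<.02 else None
def look(xy,kind,z=.2,save=None):
    bot.move_ptp([*xy,z],Q);c=wrist(bot,save);s=near(kind(c),xy)
    print(kind.__name__,"asked",np.round(xy,4),"saw",None if s is None else (s[0].round(4),round(s[1],4),np.round(s[3:],4)));return s
def pick(xy,tz,force=40):
    bot.move_ptp([*xy,.2],Q);bot.move_linear([*xy,tz],max_speed=.1)
    bot.move_gripper(0,force);print("grip width",round(bot.get_width(),4),"pad",bot.get_finger_force())
    bot.move_linear([*xy,tz+.14],max_speed=.15);print("held width",round(bot.get_width(),4),"ft",np.round(bot.get_ft_force(),2),"t",bot.get_time())
def place(xy,tz):
    bot.move_ptp([*xy,tz+.14],Q);bot.move_linear([*xy,tz+.015],max_speed=.15)
    f0=bot.get_ft_force()[2]
    for dz in np.arange(.005,-.0031,-.001):
        bot.move_linear([*xy,tz+dz],max_speed=.02);f=bot.get_ft_force()[2]-f0
        if f>2.5: break
    print("set down at dz",round(dz,4),"df",round(f,2))
    bot.move_gripper(.085);bot.pause(.2);bot.move_linear([*xy,max(tz+.14,.2)],max_speed=.2);print("t",bot.get_time())
E
python3 - <<'E'
from act import *
s1=look([.45,-.071],saucers,save="w2");s0=look([.597,.098],saucers)
a=look([.610,.300],shakers,save="w3");print(bot.get_time())
E
python3 -c "
import cv2,numpy as np
a=cv2.imread('pics/w2.png');b=cv2.imread('pics/w3.png');cv2.imwrite('pics/w23.png',cv2.resize(np.hstack([a,b]),(800,300)))"
```

```text
saucers asked [ 0.45  -0.071] saw (array([ 0.4491, -0.0743]), 0.0357, array([], dtype=float64))
saucers asked [0.597 0.098] saw (array([0.5972, 0.098 ]), 0.0308, array([], dtype=float64))
shakers asked [0.61 0.3 ] saw (array([0.6111, 0.3001]), 0.023, array([0.0772]))
5.15
```

View pics/w23.png

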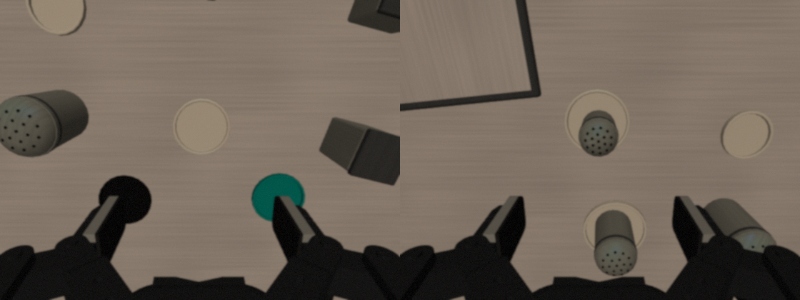

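In the left half, white saucer_small is at (201,126), with black at (125,198) and turquoise at (278,195) beside it. In the right half, shaker_small stands on its saucer at (598,133). The choice is confirmed, so I move it.

Run:
```python
from act import *
pick([.611,.300],.020)
assert .042<bot.get_width()<.050
place([.450,-.072],.020)
c=wrist(bot,"w4")
for s in shakers(c): print(s[0].round(4),round(s[1],4),round(s[3],4))
s=look([.612,.298],saucers,.2);s=look([.455,.278],shakers,.2,"w5")
print([ (s[0].round(4),round(s[1],4)) for s in saucers(load("pics/w5.npz"))],bot.get_time())
```

```text
grip width 0.0451 pad 41.3086473941803
held width 0.0454 ft [ 0.35  0.1  -1.6 ] t 8.8833
set down at dz -0.001 df 7.76
t 15.25
[ 0.5808 -0.262 ] 0.016 0.0678
[0.4678 0.1106] 0.0331 0.0971
[ 0.4504 -0.072 ] 0.0229 0.0773
[ 0.435  -0.2687] 0.037 0.0871
saucers asked [0.612 0.298] saw (array([0.6149, 0.3025]), 0.0411, array([], dtype=float64))
shakers asked [0.455 0.278] saw (array([0.4553, 0.278 ]), 0.0279, array([0.0892]))
[(array([0.4492, 0.2749]), 0.043), (array([0.5941, 0.1019]), 0.0308), (array([0.6013, 0.3007]), 0.0388)] 17.575
```

View pics/w4.png

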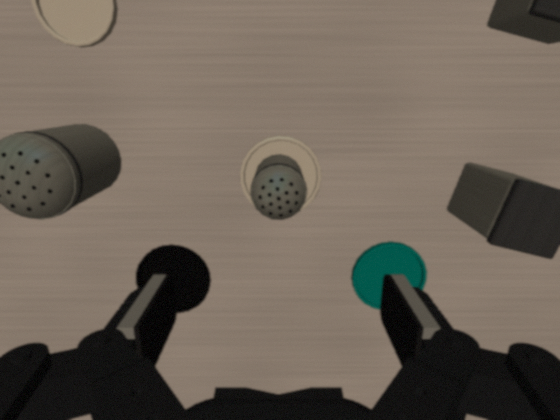

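shaker_small stands at (278,190), inside the rim of saucer_small centred at (280,175). Next, shaker_medium goes to saucer_medium.

```bash
python3 - <<'E'
from act import *
pick([.4553,.278],.030)
assert .052<bot.get_width()<.060
place([.6145,.3005],.030)
c=wrist(bot,"w6")
for s in shakers(c): print(s[0].round(4),round(s[1],4),round(s[3],4))
for s in saucers(c): print("saucer",s[0].round(4),round(s[1],4))
s=look([.449,.271],saucers,.2,"w7");s=look([.4678,.1115],shakers,.2);print(bot.get_time())
E
python3 -c "
import cv2,numpy as np
a=cv2.imread('pics/w6.png');b=cv2.imread('pics/w7.png');cv2.imwrite('pics/w67.png',cv2.resize(np.hstack([a,b]),(800,300)))"
```

```text
grip width 0.055 pad 42.77385950088501
held width 0.0549 ft [ 0.32 -0.42 -1.28] t 21.1417
set down at dz -0.001 df 6.22
t 26.575
[0.6147 0.3005] 0.028 0.0893
[0.4901 0.1101] 0.025 0.0935
saucer [0.3939 0.2996] 0.1401
saucer [0.4332 0.0166] 0.0433
saucer [0.4484 0.2767] 0.0483
saucer [0.5991 0.1003] 0.0329
saucer [0.6181 0.3022] 0.0379
saucers asked [0.449 0.271] saw (array([0.4462, 0.2756]), 0.0455, array([], dtype=float64))
shakers asked [0.4678 0.1115] saw (array([0.4677, 0.1116]), 0.0331, array([0.0973]))
28.1167
```

View pics/w67.png

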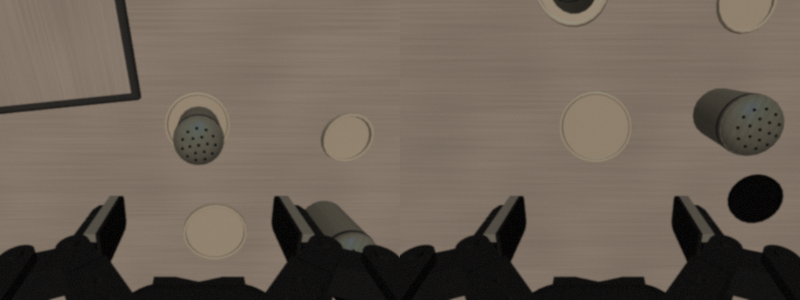

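Left half: shaker_medium at (198,139) is inside the rim of saucer_medium. Right half: saucer_large is empty, its outer rim centred at (596,127). I cast a ray through that centre as a check, then move large and tiny.

```bash
python3 - <<'E'
from act import *
p=rays(load("pics/w7.npz"),[[195.5*1.4,127*1.4]],.009)[0,:2];print("ray",p.round(4))
t=np.mean([p,[.4484,.2767],[.4497,.2697],[.4462,.2756]],0);print(t)
assert np.hypot(*(t-[.448,.274]))<.005
pick([.4677,.1117],.037)
assert .062<bot.get_width()<.070
place(t,.041)
c=wrist(bot,"w8");s=near(shakers(c),t);print(s[0].round(4),s[3])
s=look([.6215,-.085],shakers,.2)
assert abs(s[1]-.018)<.002
pick(s[0],.015)
assert .032<bot.get_width()<.040
place([.5975,.0985],.019)
c=wrist(bot,"w9");s=near(shakers(c),[.5975,.0985]);print(s[0].round(4),s[3],bot.get_time())
E
python3 -c "
import cv2,numpy as np
a=cv2.imread('pics/w8.png');b=cv2.imread('pics/w9.png');cv2.imwrite('pics/w89.png',cv2.resize(np.hstack([a,b]),(800,300)))"
```

```text
ray [0.45   0.2753]
[0.44857204 0.27433599]
grip width 0.0652 pad 45.05421996116638
held width 0.0649 ft [-0.04 -0.2  -2.71] t 31.55
set down at dz 0.0 df 4.41
t 36.6167
[0.4487 0.2741] 0.1012565220851714
shakers asked [ 0.6215 -0.085 ] saw (array([ 0.622 , -0.0859]), 0.0179, array([0.0635]))
grip width 0.0351 pad 40.064016580581665
held width 0.035 ft [ 0.71  0.32 -1.18] t 42.05
set down at dz -0.001 df 6.03
t 47.7583
[0.5975 0.0985] 0.06724838980949334 47.8083
```

View pics/w89.png

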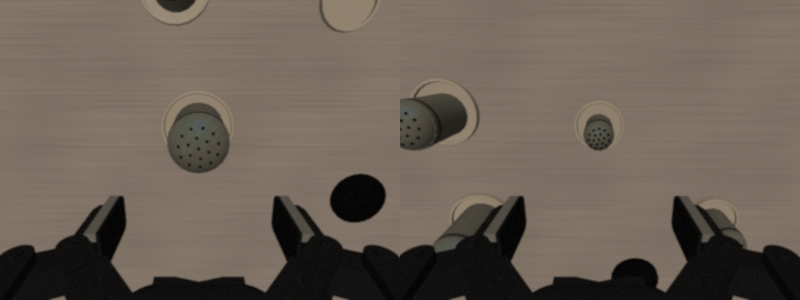

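Both new placings sit inside their rims: large at (198,142), tiny at (598,133). Their tops rose by the 4 mm of the saucer floor. One last check of the whole scene, with the arm moved clear.

Run:
```python
from act import *
bot.move_ptp([.53,.12,.40],Q)
c=wrist(bot)
for s in shakers(c): print("wrist",s[0].round(4),round(s[1],4),round(s[3],4))
bot.set_joints([1.528,.04,.085,0,-1.615,-.334]);bot.pause(.3)
for n in("top","scene"):
    for s in shakers(bot.capture(n)): print(n,s[0].round(4),round(s[1],4),round(s[3],4))
print(bot.get_time())
```

```text
wrist [0.6147 0.2997] 0.028 0.0893
wrist [ 0.5969 -0.2586] 0.0192 0.0526
wrist [0.5975 0.098 ] 0.0178 0.0674
wrist [0.4492 0.2738] 0.033 0.1012
wrist [ 0.4512 -0.072 ] 0.0232 0.0773
wrist [ 0.4367 -0.2605] 0.0318 0.0871
top [ 0.6025 -0.2831] 0.0438 0.0678
top [0.6131 0.3023] 0.0279 0.0882
top [0.5961 0.1007] 0.0176 0.0666
top [ 0.4344 -0.2666] 0.0375 0.087
top [ 0.4491 -0.0707] 0.0228 0.0768
top [0.4477 0.2756] 0.0328 0.1005
scene [0.4506 0.2696] 0.0331 0.0998
scene [0.6155 0.2961] 0.0281 0.0878
scene [0.5992 0.0951] 0.0184 0.0658
scene [ 0.4527 -0.0742] 0.0229 0.0759
scene [ 0.4363 -0.2718] 0.0369 0.0863
scene [ 0.6056 -0.2872] 0.0444 0.0677
51.1417
```

All four shakers are in place and the tins have not moved, so I hand the job in.

```bash
python3 -c "
from plant import bot
print(bot.sign_off())"
```

```text
the job is handed in; nothing more can be done
None
```

I handed the job in at about 51 s: in the last camera check all four shakers stood on their own saucers and the tins had not moved, but the hand-in call gave no verdict.

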